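# Send the unfinished board back to rework and shut the tester on the finished ones

### The arm

A 6-joint arm with a two-finger parallel gripper is mounted at the origin on the work surface. World frame = base frame: x ahead of the robot, y to its left, z up, the work surface at z = 0. Lengths are in mm, angles in rad, forces in N, time in s.
With the tool pointing down it reaches from about 350 to 775 mm from the base axis. Payload 7.3 kg.
Tool frame: the origin (TCP) lies on the centre line of the jaws, within the pads' length; the fingertips stand 14 mm ahead of it and the grasp point (between the pads) lies 5 mm behind it; z points along the fingers, y is the line along which they close (so a half turn about z gives the same grasp; the last joint's range is limited). The gripper opens to 92 mm and grips with 3 to 60 N. Pads are 19 mm wide; open, the fingers measure 130 mm over their backs; the gripper's body (75 mm by 190 mm) begins 47 mm behind the grasp point.
Start: joints at [1.124, 0.342, 1.524, -0, 1.275, -0.146], TCP at [155.534, 501.451, 240.741] pointing down, gripper open.
Joint ranges: [-2.53, 2.53], [-0.77, 2.02], [0.04, 2.7], [-1, 4.14], [0.28, 2.66], [-3.11, 3.11]. Speed limits (rad/s): [2.57, 2.57, 3.14, 3.14, 3.14, 3.14].

### API

Orientations are given as [roll, pitch, yaw] about the fixed x, y, z axes, in that order (R = Rz(yaw) Ry(pitch) Rx(roll)).
In Python, from plant import get_obs, capture, bot, spot_in, trace, pinpoint gives the robot as it stands.
- The arm moves only by the tool play_rows, never from a script. Its argument "rows" is a list of rows, each a list of 2 entries, a list of its own where there are three numbers: the shift along the world's x, y, z in units of 3 cm (1.0 is 3 cm), then the turn, a rotation vector about the world's x, y, z in units of 8 degrees (1.0 is 8 degrees). A call has 1 to 12 rows; each row shifts and turns the commanded pose from where the row before left it; what a row does not reach is not made up. A row lasts 1/8 s, in which the tool goes at most 62.5 mm and 10.7 degrees, less where a joint would pass 70% of its speed; a pose out of reach is approached as far as the arm can. A call with a number of a shift or a turn outside -1 to 1 is refused whole. A call with a gripper value outside its range is refused whole. "hand" is the opening, from -1 (shut) to 1 (fully open), set as the call begins (left out, the last holds). The fingers move at their own pace and stop on an object; the grip force is fixed at half the most. Time passes only in rows, so rows that do not move let the fingers close. It gives the time, the measured TCP pose, the force, the opening and the grip force at its end, in the units of the state.
- get_obs(): the state, without advancing time (a new reading comes with each control period).
- capture(name): name is "scene" or "side" or "wrist"; returns a dict with "frame" (420x560x3 uint8, red, green, blue), "fov_y" (degrees; the focal length in pixels is half the picture's height over the tangent of half this angle, whatever the lens; pixels are square), "cx", "cy" (the principal point, pixels), "rvec" (rotation vector, rad) and "tvec" (3), from world to camera coordinates, as OpenCV has them; the wrist camera has in their place "hand_eye" (4x4, takes a point from camera to tool coordinates, whose origin is the TCP and whose axes are the flange's). Camera axes: x right, y down, z forward; pixel columns grow to the right and rows downward; lengths in mm; the calibration is good to about 2 mm. A picture is of the moment at which its call begins: read the wrist's pose just before it. There is no depth.
- bot.close_job(): hands the job in; it is judged then, once.
Trained networks look in the newest picture that a camera, given by its name, has taken for a name from the list of things; names that differ only in an ending like _2 or _b are one class to them, and where a whole thing is asked for, a point or a joint stands for the part that bears it (a point fixed in the world has none). Each returns a list of dicts, best first, with "p" (0 to 1); they miss things now and then, are a little off and sometimes report something else, mostly with a low value. They report only what shows in the picture. A call takes as long as a camera call. They do not tell look-alikes from the thing itself.
- spot_in(query, camera): "at" ([row, column] in pixels, amid what is visible of it).
- trace(query, camera): "mask" (420x560 bool, what is visible of it) and "at" ([row, column] in pixels, amid what is visible of it).
- pinpoint(query, camera): "at" ([row, column] in pixels: a listed point, or the origin of a listed thing).
The state is a dict: "time": time; "joint_positions": joint angles; "dq": joint speeds; "tau": joint torques, N m; "tool_pos": TCP position; "tcp_rot": TCP orientation; "contact_force": force on the tool from outside, world axes, zero at the start; "moment": the same for the moment, N m; "grip_width": finger opening in mm; "finger_force": force on a finger pad.
Only numpy, scipy, OpenCV 4.12 (cv2) and the standard library are available. Lean on these libraries where they do the work, as an engineer would, in place of code of your own. Each camera call takes 0.05 s, during which the arm holds its last target. There are 200 camera calls.

### The job

Three reworked boards lie in the tester, but one of them still lacks its transformer (the block behind the finned cooler). Take that board out by its cooler and lay it gently, without dropping it, level in the preheater's board holder, lengthwise from rail to rail with both ends down on the ledges between the lips. Press the covers of the two complete boards down until the catches hold them fully shut, leave the emptied nest's cover standing open, and do not shift the tin, the solder spool or the bottle.

Things in the scene. Friction and masses are not known exactly. Their poses are not given: they have to be found in the camera images.
- tester: Grey board tester: fixed console 200 deep (x), 450 wide (y), 45 mm high, front towards -x, origin under its centre. Three equal nests on top, 150 mm apart in y, each with its own cover hinged at the back. Behind each, two hinge cheeks rise to 99 mm, 62 mm either side of its middle; in front, a catch housing (34 wide, 15 deep, 88 mm ahead of the centre) rises to 79 mm.
- nest1 (a point): Centre of the right (-y) nest of the tester, at the height of the underside of a board lying in it; axes as the tester's. A board rests on two bars, 50 mm above the bench; corner guides 8 mm higher leave it 2.5 mm of play all round.
- cover1 (a joint): Cover of nest1: 0 rad level and shut, grows opening, stop 1.75. Black frame, clear pane, 112 wide, 8 thick, from 4 to 146 mm from the hinge line, and in front a tab 36 wide, 12 thick, to 170 mm; the hinge line runs in the plate's middle plane. The hinge is stiff: the cover stays where it is left (about 2 N at the tab moves it), but below about 0.5 rad a spring lifts it again unless it is caught.
- cover1_hinge (a point): Middle of the hinge line of cover1, 90 mm above the bench, 85 mm behind the nest's centre; axes as the tester's (does not turn with the cover).
- cover1_tab (a point): On cover1's tab, middle of its outer face (the upper one when shut), 160 mm from the hinge line; moves with the cover, x axis along the cover from tab to hinge, z out of the outer face.
- nest2 (a point): Centre of the middle nest of the tester, at the height of the underside of a board lying in it; axes as the tester's. Otherwise as nest1.
- cover2 (a joint): Cover of nest2: 0 rad level and shut, grows opening, stop 1.75. Same build as cover1. To shut it, press it past the catch over the last 0.1 rad (about 6 N at the tab) to the stop at 0; a sprung ball then holds it below 0.02 rad.
- cover2_hinge (a point): Middle of the hinge line of cover2, 90 mm above the bench, 85 mm behind the nest's centre; axes as the tester's (does not turn with the cover).
- cover2_tab (a point): On cover2's tab, middle of its outer face (the upper one when shut), 160 mm from the hinge line; moves with the cover, x axis along the cover from tab to hinge, z out of the outer face.
- nest3 (a point): Centre of the left (+y) nest of the tester, at the height of the underside of a board lying in it; axes as the tester's. Otherwise as nest1.
- cover3 (a joint): Cover of nest3: 0 rad level and shut, grows opening, stop 1.75. As the others. Inside each cover four 8 mm pushers stand out to 35 mm from its middle plane, 35 and 130 mm from the hinge line, 37 mm either side; the catch nose stands out 25 mm at 153 mm. A board lifted straight up can catch on the pushers of its upright cover: draw it forward as it rises.
- cover3_hinge (a point): Middle of the hinge line of cover3, 90 mm above the bench, 85 mm behind the nest's centre; axes as the tester's (does not turn with the cover).
- cover3_tab (a point): On cover3's tab, middle of its outer face (the upper one when shut), 160 mm from the hinge line; moves with the cover, x axis along the cover from tab to hinge, z out of the outer face.
- board_a: Green circuit board 110 (x) x 84 (y) x 3 mm, about 220 g; origin at the centre of its underside, z out of the component side. Grip it by its finned aluminium cooler: 50 long (x), 36 wide (y), top 29 mm above the underside, in mid-width, centred 25 mm towards -x. COMPLETE: behind the cooler its transformer, 34 x 40 mm, top 27 mm up, centred 28 mm towards +x.
- board_b: Green circuit board 110 (x) x 84 (y) x 3 mm, about 220 g; origin at the centre of its underside, z out of the component side. Grip it by its finned aluminium cooler: 50 long (x), 36 wide (y), top 29 mm above the underside, in mid-width, centred 25 mm towards -x. COMPLETE, the same as board_a.
- board_c: Green circuit board 110 (x) x 84 (y) x 3 mm, about 170 g; origin at the centre of its underside, z out of the component side. Grip it by its finned aluminium cooler: 50 long (x), 36 wide (y), top 29 mm above the underside, in mid-width, centred 25 mm towards -x. INCOMPLETE: only the flat outline of the transformer. The boards start in the nests, shuffled, +x away from the tester's front.
- preheater: Black preheater box, fixed, 260 (x) x 220 (y) mm, top 62 mm above the bench, front with display towards -x; origin under its centre on the bench. It carries the board holder: two aluminium rails, 206 mm long, along y. Four black thumb knobs, 20 mm thick, tops 120 mm above the bench, stand on the rail ends, 67 mm in x and 94 mm in y from the middle.
- holder (a point): Middle of the board holder, at the height of the rails' inner ledges (90 mm above the bench), where the underside of a board laid in it comes; axes as the preheater's. Ledges 16 mm wide, 86 mm apart in x; outside each a lip 8 mm higher; the lips are 118 mm apart, so a 110 mm board laid with its x across the rails rests with both ends on the ledges.
- hot_air_stand: Fixed obstacle: base 100 x 100 x 12 mm, origin under its centre, column 312 mm high 20 mm towards +x of it, and a black hot-air gun 40 mm thick hanging 62 mm towards -x of it, from 148 to 340 mm above the bench.
- tin: Bystander: round tip-cleaner tin, 70 mm in diameter, 34 mm high; origin at the centre of its underside.
- spool: Bystander: upright spool of solder, 60 mm in diameter, 50 mm high; origin at the centre of its underside.
- bottle: Bystander: white flux bottle, 48 mm in diameter, 130 mm high; origin at the centre of its underside.
Things that resemble listed ones, but are neither listed nor needed, are in the scene too. What is shaped like the board_b but turquoise is not meant.

How it is judged:
By the outcome, as a careful person would: the job done as asked, in the order asked, and still so for the second after the job is handed in, with the robot touching nothing.
It also fails if it takes over 64 s, if anything falls off the work surface, if the arm or the gripper's body presses on something with over 40 N, if the wrist force passes 120 N, or if a joint passes its speed limit or range.

## Working session

There is one attempt and no reset: what is moved stays moved. The work goes in short steps, Python scripts to look and compute and a tool call to move; the robot and the scene stay as the last step left them, time stands still between calls to the robot, and variables do not carry over. Pictures are saved under pics/ and viewed, at most 10 in all, crops included, and the job is handed in when it is done.

Besides the shell and the picture viewer there is one more tool, called after ">>>" as a command line: name --argument value ..., lists and objects as JSON in quotes. play_rows: Moves the arm, as the interface text tells. Shifts and turns lie within -1 to 1; 1 stands for 3 cm of shift or 8 degrees of turn. Its arguments: {"type":"object","properties":{"rows":{"type":"array"},"hand":{"type":"number"}},"required":["rows"]}

```bash
mkdir -p pics; ls; cat > h.py <<'E'
import numpy as np, cv2
from plant import get_obs, capture, bot, spot_in, trace, pinpoint
from scipy.spatial.transform import Rotation as Ro
def cam(name):
    o=get_obs(); c=capture(name); f=210/np.tan(np.radians(c['fov_y'])/2)
    K=np.array([[f,0,c['cx']],[0,f,c['cy']],[0,0,1.]])
    if 'rvec' in c and c['rvec'] is not None:
        R=cv2.Rodrigues(np.array(c['rvec'],float))[0]; t=np.array(c['tvec'],float).ravel()
    else:
        T=np.eye(4);T[:3,:3]=Ro.from_euler('xyz',o['tcp_rot']).as_matrix();T[:3,3]=o['tool_pos']
        M=np.linalg.inv(T@np.array(c['hand_eye'])); R,t=M[:3,:3],M[:3,3]
    return dict(img=c['frame'],K=K,R=R,t=t,P=K@np.c_[R,t])
def save(c,n): cv2.imwrite('pics/'+n,c['img'][:,:,::-1])
def proj(c,X):
    p=c['P']@np.append(X,1); return p[1]/p[2],p[0]/p[2]
def atz(c,at,z):
    d=c['R'].T@np.linalg.inv(c['K'])@[at[1],at[0],1]; o=-c['R'].T@c['t']
    return o+d*(z-o[2])/d[2]
def tri(obs):
    A=[]
    for c,at in obs:
        A+=[at[1]*c['P'][2]-c['P'][0],at[0]*c['P'][2]-c['P'][1]]
    v=np.linalg.svd(np.array([a/np.linalg.norm(a) for a in A]))[2][-1]; return v[:3]/v[3]
E
cat > a.py <<'E'
from h import *
np.set_printoptions(precision=1,suppress=True)
C={n:cam(n) for n in ('scene','side','wrist')}
for n,c in C.items(): save(c,n+'1.png')
print(get_obs()['tcp_rot'])
for q in ['tester','nest1','nest2','nest3','cover1_hinge','cover2_hinge','cover3_hinge','cover1_tab','board_a','board_c','preheater','holder','hot_air_stand','tin','spool','bottle']:
    for n in ('scene','side'):
        print(q,n,[(np.round(r['at']).astype(int).tolist(),round(float(r['p']),2)) for r in pinpoint(q,n)[:5]])
E
python3 a.py
```

```text
pics
[-3.1 -0.   2.8]
tester scene [([225, 257], 0.64), ([106, 338], 0.64)]
tester side [([261, 278], 0.97)]
nest1 scene [([255, 218], 0.9), ([217, 257], 0.63), ([182, 290], 0.58), ([217, 258], 0.34)]
nest1 side [([246, 276], 0.83), ([200, 259], 0.64)]
nest2 scene [([255, 218], 0.9), ([217, 257], 0.63), ([182, 290], 0.58), ([217, 258], 0.34)]
nest2 side [([246, 276], 0.83), ([200, 259], 0.64)]
nest3 scene [([255, 218], 0.9), ([217, 257], 0.63), ([182, 290], 0.58), ([217, 258], 0.34)]
nest3 side [([246, 276], 0.83), ([200, 259], 0.64)]
cover1_hinge scene [([267, 240], 0.86)]
cover1_hinge side []
cover2_hinge scene [([228, 278], 0.77)]
cover2_hinge side [([223, 309], 0.76), ([161, 310], 0.67)]
cover3_hinge scene [([190, 314], 0.83)]
cover3_hinge side [([184, 287], 0.82)]
cover1_tab scene [([220, 222], 0.72)]
cover1_tab side [([218, 323], 0.84), ([134, 206], 0.64), ([245, 277], 0.3)]
board_a scene [([256, 221], 0.96), ([218, 257], 0.94), ([232, 164], 0.75), ([186, 286], 0.61)]
board_a side [([208, 256], 0.89), ([295, 302], 0.85), ([344, 203], 0.75), ([247, 277], 0.58), ([260, 276], 0.54
[... 163 characters left out ...]
, 0.75), ([247, 277], 0.58), ([260, 276], 0.54)]
preheater scene [([124, 338], 0.83), ([187, 387], 0.74), ([187, 275], 0.44), ([192, 313], 0.15)]
preheater side [([163, 207], 0.91), ([203, 256], 0.74), ([129, 280], 0.45)]
holder scene [([104, 339], 0.8), ([223, 222], 0.57)]
holder side [([133, 209], 0.81), ([205, 260], 0.2)]
hot_air_stand scene [([186, 387], 0.88), ([216, 256], 0.31)]
hot_air_stand side [([167, 306], 0.56)]
tin scene [([302, 157], 0.86), ([298, 311], 0.68), ([184, 290], 0.15)]
tin side [([400, 306], 0.88)]
spool scene [([293, 312], 0.87)]
spool side [([256, 386], 0.78)]
bottle scene [([347, 199], 0.68), ([218, 255], 0.52)]
bottle side [([378, 403], 0.83), ([221, 313], 0.29)]
```

```bash
python3 - <<'E'
import cv2,numpy as np
a=cv2.imread('pics/scene1.png');b=cv2.imread('pics/side1.png');
cv2.imwrite('pics/s_a.png',cv2.resize(a,(800,600)));cv2.imwrite('pics/s_b.png',cv2.resize(b,(800,600)))
E
```

```text
(no output)
```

View pics/s_a.png

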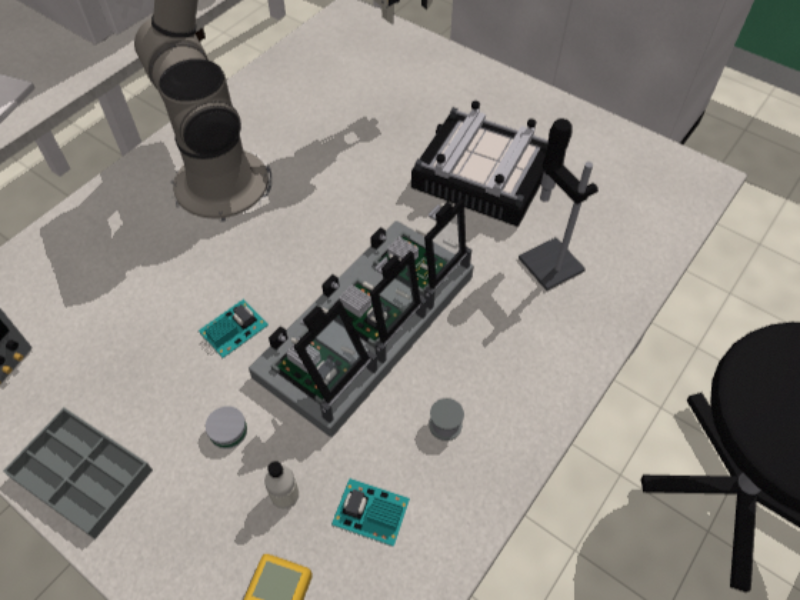

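View pics/s_b.png

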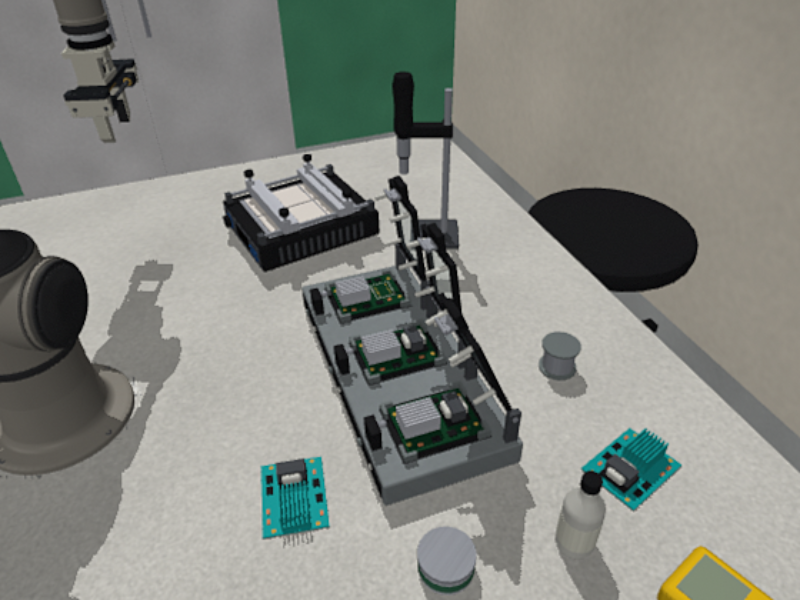

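The scene view shows three green boards in the tester with their covers open. In the side picture, in camera pixels:
- (203,259), nest3: cooler, and only a flat white outline behind it.
- (246,277), nest2: has its transformer.
- (295,302), nest1: has its transformer.
- The turquoise boards at (344,203) and (325,443) are look-alikes and not meant.

The board to take is therefore the one in nest3. I'll fit the poses and confirm with a crop.

```bash
cat > b.py <<'E'
from h import *
from scipy.optimize import least_squares
np.set_printoptions(precision=1,suppress=True)
S=cam('scene');D=cam('side')
def fit(L,x0):
    def pt(v,p): c,s=np.cos(v[2]),np.sin(v[2]); return [v[0]+c*p[0]-s*p[1],v[1]+s*p[0]+c*p[1],p[2]+v[3]]
    f=lambda v:np.concatenate([(np.array(proj(c,pt(v,p)))-at) for c,p,at in L]+[[v[3]/3]])
    r=least_squares(f,x0,loss='soft_l1'); print(r.x,'yaw',r.x[2].round(4),'\n',f(r.x)[:-1].reshape(-1,2)); return r.x
L=[(S,(0,-150,50),(255,218)),(S,(0,0,50),(217,257)),(S,(0,150,50),(182,290)),(S,(85,-150,90),(267,240)),(S,(85,0,90),(228,278)),(S,(85,150,90),(190,314)),
(D,(0,0,50),(246,276)),(D,(0,150,50),(200,259)),(D,(0,0,0),(261,278)),(D,(85,0,90),(223,309)),(D,(85,150,90),(184,287)),(D,(0,-150,50),(295,302)),(S,(0,0,0),(225,257))]
T=fit(L,[450,0,0,0])
P=fit([(S,(0,0,0),(124,338)),(S,(0,0,90),(104,339)),(D,(0,0,0),(163,207)),(D,(0,0,90),(133,209))],[400,400,0,0])
print('tab',tri([(S,(220,222)),(S,(220,222.))])) if 0 else None
for n,s,d in [('tin',(302,157),(400,306)),('spool',(293,312),(256,386)),('bottle',(347,199),(378,403))]: print(n,tri([(S,s),(D,d)]))
print('stand',atz(S,(186,387),0))
crop=D['img'][160:330,210:360,::-1]; cv2.imwrite('pics/crop.png',cv2.resize(crop,None,fx=3.5,fy=3.5,interpolation=cv2.INTER_CUBIC))
E
python3 b.py
```

```text
[ 504.2 -101.7   -0.     1.5] yaw -0.0359 
 [[-0.2  0.2]
 [ 0.6 -1.6]
 [ 1.8 -0.7]
 [-1.2  1.6]
 [-1.6  1.5]
 [ 0.6 -0.2]
 [-1.3  0.4]
 [ 5.4 -1.6]
 [-0.3 -1.2]
 [-0.3  3.6]
 [ 1.5  2.8]
 [-0.8 -1.7]
 [ 2.3 -0.9]]
[465.9 372.6   0.   -0. ] yaw 0.0 
 [[-0.1 -1. ]
 [-0.1  0.7]
 [-1.8  4.2]
 [ 2.1 -1.2]]
tin [ 437.9 -430.4   -0.8]
spool [ 745.3 -171.4   -6. ]
bottle [ 608.9 -456.3    6.5]
stand [725.2 249.4   0. ]
```

View pics/crop.png

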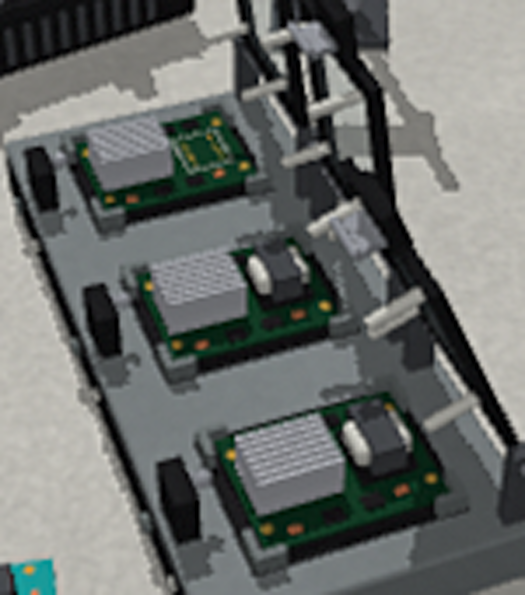

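The crop confirms it: the board in nest3 (top left) has only the printed transformer outline. First I'll look at the preheater with the wrist camera, turning the jaws along the tester's y axis on the way.

>>> play_rows --rows '[[[0.94, -0.48, 0.33], [0, 0, 0.24]], [[0.94, -0.48, 0.33], [0, 0, 0.24]], [[0.94, -0.48, 0.33], [0, 0, 0.24]], [[0.94, -0.48, 0.33], [0, 0, 0.24]], [[0.94, -0.48, 0.33], [0, 0, 0.24]], [[0.94, -0.48, 0.33], [0, 0, 0.24]], [[0.94, -0.48, 0.33], [0, 0, 0.24]], [[0.94, -0.48, 0.33], [0, 0, 0.24]], [[0.94, -0.48, 0.33], [0, 0, 0.24]], [[0, 0, 0], [0, 0, 0]], [[0, 0, 0], [0, 0, 0]]]' --hand 1

```text
time: 3.22
tool_pos: [408.8, 372.0, 329.5]
tcp_rot: [-3.142, -0.001, -3.141]
contact_force: [0.3, 0.2, -0.2]
grip_width: 91.7
finger_force: 0.0
```

```bash
cat > c.py <<'E'
from h import *
np.set_printoptions(precision=2,suppress=True)
o=get_obs();print(o['tool_pos'],np.array(o['tcp_rot']).round(4),o['contact_force'])
W=cam('wrist');save(W,'w2.png'); print('campos',-W['R'].T@W['t'],'f',W['K'][0,0])
for q in ['holder','preheater','nest3','board_c','cover3_tab','cover3_hinge']:
    print(q,[(np.round(r['at'],1).tolist(),round(float(r['p']),2),atz(W,r['at'],dict(preheater=0,nest3=50,board_c=50).get(q,90)).round(1)) for r in pinpoint(q,'wrist')[:4]])
# cover angle from scene tab pixels
S=cam('scene')
v=np.array([504.2,-101.7,-.036])
for k,(r,c) in {1:(224,222),2:(183,280),3:(148,313)}.items():
    yy=(k-2)*150; cs,sn=np.cos(v[2]),np.sin(v[2]); best=[]
    for th in np.arange(1.0,1.76,.01):
        x=85-160*np.cos(th)+6*np.sin(th); z=90+160*np.sin(th)+6*np.cos(th)
        p=proj(S,[v[0]+cs*x-sn*yy,v[1]+sn*x+cs*yy,z]); best.append((np.hypot(p[0]-r,p[1]-c),th))
    print(k,min(best))
E
python3 c.py
```

```text
[408.78 371.97 329.46] [-3.14 -0.   -3.14] [ 0.29  0.15 -0.23]
campos [333.01 371.93 474.31] f 347.0503971707644
holder [([223.8, 279.4], 0.58, array([466.4, 371.2,  90. ]))]
preheater [([200.5, 282.2], 0.79, array([462.8, 375.1,   0. ]))]
nest3 []
board_c [([242.4, 31.2], 0.87, array([506.3,  45.2,  50. ]))]
cover3_tab []
cover3_hinge []
1 (np.float64(1.0463965316710175), np.float64(1.2400000000000002))
2 (np.float64(6.566480004700648), np.float64(1.4800000000000004))
3 (np.float64(2.2114929374966197), np.float64(1.4300000000000004))
```

View pics/w2.png

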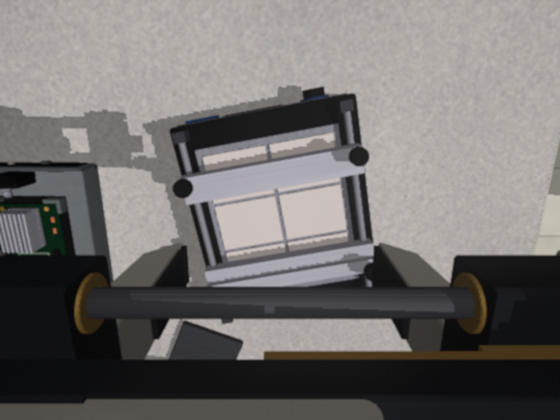

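The wrist view shows the preheater turned about +10°, with its front knobs at columns/rows (183,188) and (358,156). Board_c is at the left edge, and the tester is nearly square to the world axes.

```bash
python3 - <<'E'
from h import *
np.set_printoptions(precision=3,suppress=True)
W=cam('wrist');g=cv2.cvtColor(W['img'],cv2.COLOR_RGB2GRAY)
ks=[]
for r,c in [(188,183),(156,358)]:
    m=(g[r-14:r+15,c-14:c+15]<35).astype(np.uint8)
    m=cv2.morphologyEx(m,cv2.MORPH_OPEN,cv2.getStructuringElement(cv2.MORPH_ELLIPSE,(9,9)))
    n,l,st,ce=cv2.connectedComponentsWithStats(m); i=l[14,14]; print(ce[i],st[i])
    p=atz(W,(r-14+ce[i][1],c-14+ce[i][0]),120); ks.append(p)
d=ks[1]-ks[0]; yaw=np.arctan2(-d[0],d[1]); m=(ks[0]+ks[1])/2
print(ks,np.hypot(*d[:2]),yaw, 'holder',m[:2]+67*np.array([np.cos(yaw),np.sin(yaw)]))
# fit yaw also via rail edges: print board c mask orientation
for r in trace('board_c','wrist')[:2]:
    print(r['p'],r['at'],cv2.minAreaRect(cv2.findNonZero(r['mask'].astype(np.uint8))))
E
```

```text
[13.203 13.428] [  5   5  18  18 236]
[14. 14.] [  0   0  29  29 841]
[array([416.4  , 269.593, 120.   ]), array([383.166, 451.708, 120.   ])] 185.1224161513993 0.18050536345727516 holder [465.694 372.679]
0.66 [227.8, 30.6] ((33.0, 228.5), (51.0, 66.0), 90.0)
```

>>> play_rows --rows '[[[0.1, -0.9, -0.2], [0, 0, -0.03]], [[0.1, -0.9, -0.2], [0, 0, -0.03]], [[0.1, -0.9, -0.2], [0, 0, -0.03]], [[0.1, -0.9, -0.2], [0, 0, -0.03]], [[0.1, -0.9, -0.2], [0, 0, -0.03]], [[0.1, -0.9, -0.2], [0, 0, -0.03]], [[0.1, -0.9, -0.2], [0, 0, -0.03]], [[0.1, -0.9, -0.2], [0, 0, -0.03]], [[0, -0.9, 0], [0, 0, 0]], [[0, -0.9, 0], [0, 0, 0]], [[0, -0.9, 0], [0, 0, 0]], [[0, -0.9, 0], [0, 0, 0]]]'

```text
time: 5.22
tool_pos: [433.3, 47.0, 282.0]
tcp_rot: [3.142, 0.0, 3.109]
contact_force: [0.1, 0.2, -0.1]
grip_width: 92.0
finger_force: 0.0
```

>>> play_rows --rows '[[[0, 0, 0], [0, 0, 0]], [[0, 0, 0], [0, 0, 0]]]'

```text
time: 5.48
tool_pos: [433.3, 48.3, 281.9]
tcp_rot: [3.141, 0.0, 3.109]
contact_force: [0.1, -0.8, 0.5]
grip_width: 91.8
finger_force: 0.0
```

```bash
cat > d.py <<'E'
from h import *
np.set_printoptions(precision=3,suppress=True)
o=get_obs();print(o['tool_pos'],np.array(o['tcp_rot']).round(4))
W=cam('wrist');import time;save(W,'w%d.png'%int(o['time']*100));print('w%d.png'%int(o['time']*100))
for q,z in [('nest3',50),('board_c',50),('cover3_tab',250),('cover3_hinge',90)]:
    print(q,[(np.round(r['at'],1).tolist(),round(float(r['p']),2),atz(W,r['at'],z).round(1)) for r in pinpoint(q,'wrist')[:4]])
E
python3 d.py
```

```text
[433.349  48.337 281.906] [3.141 0.    3.109]
w547.png
nest3 []
board_c [([239.5, 279.0], 0.93, array([507.9,  44.8,  50. ])), ([60.8, 0.0], 0.87, array([ 305.8, -229.6,   50. ])), ([239.9, 154.9], 0.59, array([503.6, -99.5,  50. ])), ([323.1, 283.0], 0.56, array([620.4,  46.1,  50. ]))]
cover3_tab [([185.8, 539.1], 0.45, array([402.5, 184.5, 250. ]))]
cover3_hinge [([324.9, 284.6], 0.79, array([594.8,  48.3,  90. ]))]
```

View pics/w547.png

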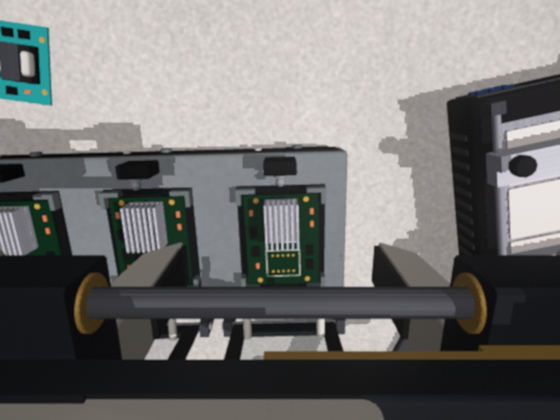

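The wrist view shows board_c centred at about (281,238), with cooler columns about 264–299 and rows 199–250, and the flat outline at (283,263) behind it. I'll measure cooler and board precisely.

```bash
python3 - <<'E'
from h import *
np.set_printoptions(precision=3,suppress=True)
W=cam('wrist');hsv=cv2.cvtColor(W['img'],cv2.COLOR_RGB2HSV).astype(int);I=W['img'].astype(int)
x0,y0,x1,y1=238,185,328,288
G=((I[...,1]>I[...,0]+12)&(I[...,1]>I[...,2]+8)).astype(np.uint8); B=np.zeros_like(G);B[y0:y1,x0:x1]=G[y0:y1,x0:x1]
pts=cv2.findNonZero(cv2.morphologyEx(B,cv2.MORPH_OPEN,np.ones((3,3))))[:,0]
print('green bbox',pts.min(0),pts.max(0))
for r in range(195,285,8):
    c=pts[pts[:,1]==r,0]; 
    if len(c): print(r,c.min(),c.max(),end=' | ')
for z,(r,c) in [(53,(pts[:,1].min(),(pts[:,0].min()+pts[:,0].max())/2)),(53,(238,pts[:,0].min())),(53,(238,pts[:,0].max()+1)),(53,(pts[:,1].max()+1,281))]: print(atz(W,(r,c),z)[:2])
C=((hsv[...,2]>110)&(hsv[...,1]<60)).astype(np.uint8);C[:197]=0;C[252:]=0;C[:,:258]=0;C[:,305:]=0
print('cooler cols by row');
for r in range(198,252,6):
    c=np.flatnonzero(C[r]); print(r,(c.min(),c.max()+1,atz(W,(r,c.min()),79)[:2],atz(W,(r,c.max()+1),79)[:2]) if len(c) else None)
cv2.imwrite('pics/x.png',W['img'][180:300,230:340,::-1])
print([r['mask'].nonzero()[1].min() for r in trace('board_c','wrist')[:1]])
E
```

```text
green bbox [243 194] [318 284]
195 256 317 | 203 243 318 | 211 244 318 | 219 244 318 | 227 245 318 | 235 245 318 | 243 246 318 | 251 246 318 | 259 247 318 | 267 247 318 | 275 248 318 | 283 249 299 | [452.527  48.439]
[503.436   3.625]
[506.187  91.165]
[565.216  45.547]
cooler cols by row
198 None
204 (np.int64(266), np.int64(298), array([456.172,  33.177]), array([457.219,  66.492]))
210 (np.int64(263), np.int64(299), array([462.6  ,  29.759]), array([463.784,  67.428]))
216 (np.int64(264), np.int64(299), array([469.225,  30.513]), array([470.382,  67.322]))
222 (np.int64(264), np.int64(299), array([475.885,  30.218]), array([477.048,  67.215]))
228 (np.int64(264), np.int64(299), array([482.614,  29.92 ]), array([483.783,  67.107]))
234 (np.int64(265), np.int64(299), array([489.445,  30.686]), array([490.587,  66.998]))
240 (np.int64(265), np.int64(299), array([496.314,  30.387]), array([497.461,  66.887]))
246 (np.int64(265), np.int64(299), array([503.254,  30.085]), array([504.408,  66.776]))
[np.int64(0)]
```

>>> play_rows --rows '[[[0.31, 0, -1], [0, 0, 0]], [[0.31, 0, -1], [0, 0, 0]], [[0.31, 0, -1], [0, 0, 0]], [[0.31, 0, -1], [0, 0, 0]], [[0.31, 0, -1], [0, 0, 0]], [[0, 0, -0.7], [0, 0, 0]], [[0, 0, -0.5], [0, 0, 0]], [[0, 0, -0.3], [0, 0, 0]], [[0, 0, -0.2], [0, 0, 0]], [[0, 0, -0.15], [0, 0, 0]], [[0, 0, 0], [0, 0, 0]], [[0, 0, 0], [0, 0, 0]]]' --hand 0.22

```text
time: 7.32
tool_pos: [480.1, 47.8, 76.7]
tcp_rot: [3.142, 0.001, 3.109]
contact_force: [-0.6, -0.2, 0.3]
grip_width: 55.9
finger_force: 0.0
```

Free so far. I'll go down 3.5 mm and grip.

>>> play_rows --rows '[[[0, 0.02, -0.06], [0, 0, 0]], [[0, 0, -0.06], [0, 0, 0]], [[0, 0, 0], [0, 0, 0]]]'

```text
time: 7.7
tool_pos: [479.7, 48.5, 72.6]
tcp_rot: [3.142, -0.0, 3.109]
contact_force: [0.0, 0.5, -0.4]
grip_width: 55.8
finger_force: 0.0
```

>>> play_rows --rows '[[[0, 0, 0], [0, 0, 0]], [[0, 0, 0], [0, 0, 0]], [[0, 0, 0], [0, 0, 0]], [[0, 0, 0], [0, 0, 0]], [[0, 0, 0], [0, 0, 0]], [[0, 0, 0], [0, 0, 0]]]' --hand -1

```text
time: 8.45
tool_pos: [479.9, 48.4, 72.8]
tcp_rot: [3.141, 0.0, 3.109]
contact_force: [0.4, -0.9, 0.6]
grip_width: 35.8
finger_force: 29.7
```

>>> play_rows --rows '[[[0, 0, 0.2], [0, 0, 0]], [[0, 0, 0.25], [0, 0, 0]], [[-0.2, 0, 0.35], [0, 0, 0]], [[-0.3, 0, 0.4], [0, 0, 0]], [[-0.3, 0, 0.5], [0, 0, 0]], [[-0.5, 0, 0.7], [0, 0, 0]], [[-0.5, 0, 0.8], [0, 0, 0]], [[-0.2, 0.3, 0.5], [0, 0, 0]], [[0, 0.5, 0.2], [0, 0, 0.2]], [[0, 0.8, 0.2], [0, 0, 0.2]], [[0, 0.8, 0.2], [0, 0, 0.2]], [[0, 0.8, 0.2], [0, 0, 0.2]]]'

```text
time: 9.95
tool_pos: [419.5, 145.8, 207.9]
tcp_rot: [3.141, -0.0, -3.06]
contact_force: [0.5, 0.3, -1.8]
grip_width: 36.1
finger_force: 29.7
```

>>> play_rows --rows '[[[-0.2, 0.8, 0.2], [0, 0, 0.2]], [[-0.2, 0.8, 0], [0, 0, 0.2]], [[0, 0.8, 0], [0, 0, 0.2]], [[0, 0.8, 0], [0, 0, 0.13]], [[0, 0.6, 0], [0, 0, 0]], [[0, 0.4, 0], [0, 0, 0]], [[0, 0, 0], [0, 0, 0]], [[0, 0, 0], [0, 0, 0]], [[0, 0, 0], [0, 0, 0]]]'

```text
time: 11.08
tool_pos: [407.9, 269.9, 213.8]
tcp_rot: [-3.142, -0.0, -2.962]
contact_force: [0.6, -0.6, -1.7]
grip_width: 36.1
finger_force: 29.7
```

```bash
cat > e.py <<'E'
from h import *
np.set_printoptions(precision=3,suppress=True)
o=get_obs();print(o['tool_pos'],np.array(o['tcp_rot']).round(4),o['grip_width'],o['finger_force'])
for n in ('wrist','side','scene'):
    W=cam(n);save(W,n+'_%d.png'%int(o['time']*100));print(int(o['time']*100))
    for q in ['holder','board_c','preheater']:
        print(n,q,[(np.round(r['at'],1).tolist(),round(float(r['p']),2),atz(W,r['at'],{'holder':90,'preheater':0,'board_c':o['tool_pos'][2]-22.8}[q]).round(1)) for r in pinpoint(q,n)[:4]])
E
python3 e.py
```

```text
[407.917 269.867 213.755] [-3.142 -0.    -2.962] 36.094829114393875 29.709028601646423
1107
wrist holder []
wrist board_c [([250.5, 33.9], 0.48, array([428.2, 142.9, 191. ]))]
wrist preheater [([243.7, 362.5], 0.7, array([462.6, 373. ,   0. ]))]
1107
side holder [([137.3, 210.5], 0.79, array([470.2, 357. ,  90. ])), ([205.6, 258.8], 0.34, array([498.5,  -1. ,  90. ]))]
side board_c [([328.0, 442.6], 0.86, array([ 616.6, -492.8,  191. ])), ([295.9, 302.6], 0.84, array([ 452.6, -365.6,  191. ])), ([345.8, 206.2], 0.78, array([ 291.8, -399.7,  191. ])), ([246.6, 274.7], 0.76, array([ 450.5, -245.6,  191. ]))]
side preheater [([162.5, 208.7], 0.83, array([457.1, 368. ,   0. ]))]
1107
scene holder [([103.4, 339.9], 0.73, array([465.4, 374.7,  90. ]))]
scene board_c [([232.7, 163.3], 0.95, array([ 417.3, -335.8,  191. ])), ([93.1, 315.4], 0.82, array([434.7, 273.6, 191. ])), ([254.5, 218.2], 0.7, array([ 560.2, -301.7,  191. ])), ([221.0, 255.4], 0.63, array([ 571.4, -177.9,  191. ]))]
scene preheater [([127.0, 335.7], 0.72, array([470.1, 358.6,   0. ])), ([346.3, 198.4], 0.69, array([ 604.8, -455.2,    0. ]))]
```

View pics/wrist_1107.png

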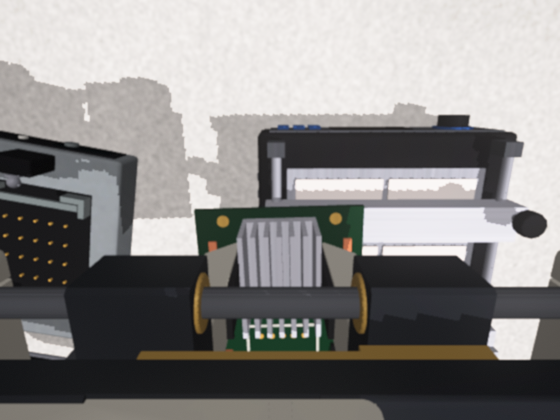

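The view shows the board in hand, with its front corners at (197,209) and (362,206). The preheater's box front edge runs from (262,131) to (516,133), and its +y front knob is at (530,224).

```bash
python3 - <<'E'
from h import *
np.set_printoptions(precision=3,suppress=True)
W=cam('wrist');g=cv2.cvtColor(W['img'],cv2.COLOR_RGB2GRAY)
a,b=[atz(W,p,194) for p in [(209,197),(206,362)]]
d=b-a;yb=np.arctan2(-d[0],d[1]);m=(a+b)/2;cb=m[:2]+55*np.array([np.cos(yb),np.sin(yb)])
print('board front',a,b,np.hypot(*d[:2]),'yaw',yb,'centre',cb)
a,b=[atz(W,p,62) for p in [(131,262),(133,516)]]
d=b-a;y=np.arctan2(-d[0],d[1]);m=(a+b)/2
print('box front',a,b,np.hypot(*d[:2]),'yaw',y,'centre',m[:2]+130*np.array([np.cos(y),np.sin(y)]))
k=atz(W,(224,530),120);
for y in(.17,.18,.19):
    c,s=np.cos(y),np.sin(y); print('from knob',k[:2]-[c*-67-s*94,s*-67+c*94])
# rail edges along columns
for c in (400,440,480): print(c,[ (r,int(g[r+1,c])-int(g[r-1,c])) for r in range(110,255) if abs(int(g[r+1,c])-int(g[r-1,c]))>45])
E
```

```text
board front [389.265 225.335 194.   ] [373.04  305.294 194.   ] 81.58818076851645 yaw 0.20020060971515272 centre [435.054 276.252]
box front [356.584 245.793  62.   ] [319.821 455.552  62.   ] 212.95607013466423 yaw 0.17349919300905203 centre [466.251 373.115]
from knob [464.156 369.227]
from knob [464.965 370.05 ]
from knob [465.765 370.882]
400 [(126, -92), (127, -101), (167, 96), (168, 113), (169, 59), (178, 58), (179, 73), (199, -55), (207, 85), (208, 76), (246, 70), (254, -77)]
440 [(113, -46), (114, -137), (115, -146), (116, -60), (167, 94), (168, 115), (169, 62), (179, 54), (199, -54), (206, 47), (207, 88), (208, 63), (246, 58), (254, -77)]
480 [(127, -126), (128, -125), (167, 58), (168, 68), (206, 48), (207, 88), (208, 63), (241, -81), (242, -146), (243, -108)]
```

>>> play_rows --rows '[[[0.2, 0.6, 0], [0, 0, -0.04]], [[0.2, 0.6, 0], [0, 0, -0.04]], [[0.2, 0.6, 0], [0, 0, -0.04]], [[0.2, 0.6, 0], [0, 0, -0.04]], [[0.19, 0.6, -0.4], [0, 0, 0]], [[0, 0.23, -0.6], [0, 0, 0]], [[0, 0, -0.6], [0, 0, 0]], [[0, 0, -0.6], [0, 0, 0]], [[0, 0, -0.3], [0, 0, 0]], [[0, 0, 0], [0, 0, 0]], [[0, 0, 0], [0, 0, 0]]]'

```text
time: 13.1
tool_pos: [437.8, 367.5, 139.3]
tcp_rot: [3.141, 0.001, -2.983]
contact_force: [-0.6, -0.1, -1.9]
grip_width: 35.9
finger_force: 29.7
```

```bash
python3 - <<'E'
from h import *
o=get_obs();print(o['tool_pos'],np.array(o['tcp_rot']).round(4),o['contact_force'])
W=cam('wrist');D=cam('side')
a=cv2.resize(W['img'][60:290,130:430],None,fx=1.6,fy=1.6); b=cv2.resize(D['img'][60:200,140:300],None,fx=2,fy=2)
H=np.zeros((a.shape[0],800,3),np.uint8);H[:,:480]=a;H[:280,480:]=b
cv2.imwrite('pics/p1.png',H[:,:,::-1])
c,s=np.cos(.178),np.sin(.178);h=np.array([465.7,372])
f=lambda x,y,z:[np.round(proj(X,[h[0]+c*x-s*y,h[1]+s*x+c*y,z]),1) for X in(W,D)]
for n,p in dict(lipF_l=(-59,-42,98),lipF_r=(-59,42,98),lipB_l=(59,-42,98),lipB_r=(59,42,98),railF=(-59,95,98),railB=(59,95,98)).items(): print(n,f(*p))
E
```

```text
[437.84505771 367.467849   139.32052665] [ 3.1411e+00  1.0000e-03 -2.9831e+00] [-0.60067148 -0.05494026 -1.92667041]
lipF_l [array([191.5, 201.9]), array([144.5, 194.1])]
lipF_r [array([188.6, 354.3]), array([132.2, 183.2])]
lipB_l [array([368.6, 216.9]), array([133.4, 232. ])]
lipB_r [array([366.5, 346.8]), array([122. , 219.8])]
railF [array([186.8, 450.8]), array([125. , 176.8])]
railB [array([365.1, 429. ]), array([115.3, 212.7])]
```

View pics/p1.png

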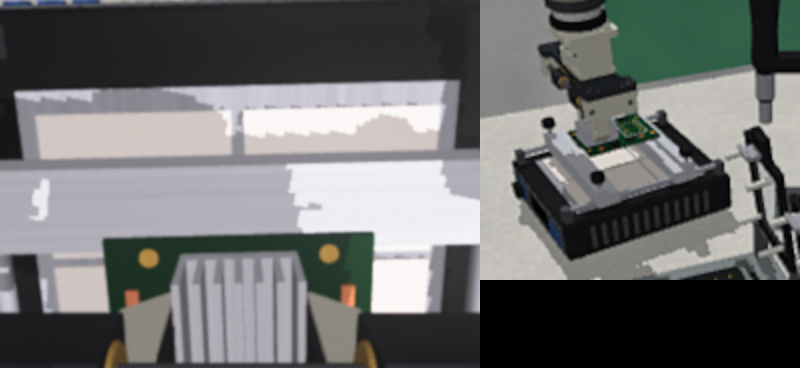

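The view shows the board front edge at wrist row ~208, over the front rail (rows ~157–213), with the board parallel to it. I'll check that rail edge against the model.

```bash
python3 - <<'E'
from h import *
W=cam('wrist');g=cv2.cvtColor(W['img'],cv2.COLOR_RGB2GRAY).astype(int)
c,s=np.cos(.178),np.sin(.178);h=np.array([465.7,372])
f=lambda x,y,z:np.round(proj(W,[h[0]+c*x-s*y,h[1]+s*x+c*y,z]),1)
for col in (150,180,385,400):
    print(col,[(r,g[r+1,col]-g[r-1,col]) for r in range(150,225) if abs(g[r+1,col]-g[r-1,col])>12])
for y in (-70,60): print('ledge inner',f(-43,y,90),'lip in',f(-59,y,98),f(-59,y,90),'board now front',f(-55,y,119.5))
for col in (215,340): print(col,[(r,g[r+1,col]-g[r-1,col]) for r in range(200,216)])
print(atz(W,(213,395),90),atz(W,(208,280),119.5))
E
```

```text
150 [(165, np.int64(29)), (166, np.int64(41)), (167, np.int64(22)), (179, np.int64(18)), (180, np.int64(25)), (187, np.int64(-21)), (188, np.int64(-38)), (189, np.int64(-25)), (193, np.int64(16)), (194, np.int64(38)), (195, np.int64(19)), (196, np.int64(-32)), (197, np.int64(-36)), (217, np.int64(-52)), (218, np.int64(-114)), (219, np.int64(-99)), (220, np.int64(-28))]
180 [(157, np.int64(-20)), (158, np.int64(-48)), (159, np.int64(-51)), (160, np.int64(-24)), (164, np.int64(23)), (165, np.int64(38)), (166, np.int64(27)), (217, np.int64(16)), (218, np.int64(15)), (220, np.int64(-33)), (221, np.int64(-48)), (222, np.int64(-28))]
385 [(152, np.int64(-18)), (153, np.int64(-46)), (154, np.int64(-48)), (155, np.int64(-20)), (159, np.int64(49)), (160, np.int64(87)), (161, np.int64(57)), (162, np.int64(13)), (216, np.int64(-36)), (217, np.int64(-32)), (218, np.int64(-13)), (219, np.int64(-25)), (221, np.int64(57)), (222, np.int64(59))]
400 [(152, np.int64(-31)), (153, np.int64(-58)), (154, np.int64(-39)), (158, np.int64(19)), (159, np.int64(81)), (160, np.int64(85)), (161, np.int64(29)), (2
[... 396 characters left out ...]
), (203, np.int64(0)), (204, np.int64(0)), (205, np.int64(-3)), (206, np.int64(-24)), (207, np.int64(-72)), (208, np.int64(-103)), (209, np.int64(-65)), (210, np.int64(-10)), (211, np.int64(5)), (212, np.int64(2)), (213, np.int64(-1)), (214, np.int64(-1)), (215, np.int64(-1))]
340 [(200, np.int64(1)), (201, np.int64(2)), (202, np.int64(0)), (203, np.int64(-30)), (204, np.int64(-111)), (205, np.int64(-149)), (206, np.int64(-78)), (207, np.int64(-8)), (208, np.int64(3)), (209, np.int64(0)), (210, np.int64(-1)), (211, np.int64(0)), (212, np.int64(16)), (213, np.int64(43)), (214, np.int64(51)), (215, np.int64(38))]
[412.48873311 431.85235452  90.        ] [411.40510614 363.34486741 119.5       ]
```

>>> play_rows --rows '[[[0.07, 0.01, -0.2], [0, 0, -0.03]], [[0, 0, -0.2], [0, 0, 0]], [[0, 0, -0.2], [0, 0, 0]], [[0, 0, -0.13], [0, 0, 0]], [[0, 0, 0], [0, 0, 0]], [[0, 0, 0], [0, 0, 0]]]'

```text
time: 14.0
tool_pos: [439.7, 367.7, 117.0]
tcp_rot: [3.141, 0.0, -2.987]
contact_force: [0.1, 1.1, -1.9]
grip_width: 35.9
finger_force: 29.7
```

>>> play_rows --rows '[[[0, 0, -0.05], [0, 0, 0]], [[0, 0, -0.05], [0, 0, 0]], [[0, 0, 0], [0, 0, 0]], [[0, 0, 0], [0, 0, 0]]]'

```text
time: 14.5
tool_pos: [439.7, 367.7, 113.9]
tcp_rot: [3.141, 0.0, -2.987]
contact_force: [-0.8, -0.4, -2.5]
grip_width: 36.2
finger_force: 29.7
```

>>> play_rows --rows '[[[0, 0, -0.03], [0, 0, 0]], [[0, 0, 0], [0, 0, 0]], [[0, 0, 0], [0, 0, 0]]]'

```text
time: 14.88
tool_pos: [439.6, 367.6, 113.0]
tcp_rot: [3.142, -0.0, -2.987]
contact_force: [0.7, 0.0, -1.8]
grip_width: 35.9
finger_force: 29.7
```

>>> play_rows --rows '[[[0, 0, -0.02], [0, 0, 0]], [[0, 0, 0], [0, 0, 0]], [[0, 0, 0], [0, 0, 0]]]'

```text
time: 15.25
tool_pos: [439.7, 367.7, 112.8]
tcp_rot: [3.141, 0.0, -2.987]
contact_force: [-1.8, -1.8, 4.7]
grip_width: 35.7
finger_force: 29.7
```

Contact at exactly the expected ledge height. I'll release and rise.

>>> play_rows --rows '[[[0, 0, 0], [0, 0, 0]], [[0, 0, 0], [0, 0, 0]], [[0, 0, 0], [0, 0, 0]], [[0, 0, 0], [0, 0, 0]]]' --hand 0.22

```text
time: 15.75
tool_pos: [439.7, 367.6, 112.2]
tcp_rot: [3.142, -0.0, -2.987]
contact_force: [0.2, 0.5, 1.5]
grip_width: 55.8
finger_force: 0.0
```

>>> play_rows --rows '[[[0, 0, 0.3], [0, 0, 0]], [[0, 0, 0.6], [0, 0, 0]], [[0, 0, 1], [0, 0, 0]], [[0, 0, 1], [0, 0, 0]], [[0, 0, 1], [0, 0, 0]], [[-0.9, 0, 1], [0, 0, 0]], [[-0.9, 0, 1], [0, 0, 0]], [[0, 0, 0], [0, 0, 0]], [[0, 0, 0], [0, 0, 0]]]'

```text
time: 16.88
tool_pos: [385.9, 367.5, 288.9]
tcp_rot: [-3.141, -0.0, -2.987]
contact_force: [0.1, -0.9, 0.1]
grip_width: 56.1
finger_force: 0.0
```

```bash
python3 - <<'E'
from h import *
o=get_obs();print(o['tool_pos'],o['contact_force'])
W=cam('wrist');D=cam('side')
print([(np.round(r['at'],1).tolist(),round(float(r['p']),2),atz(W,r['at'],90).round(1)) for r in pinpoint('board_c','wrist')[:3]])
a=cv2.resize(W['img'][120:290,170:400],None,fx=2.1,fy=2.1); b=cv2.resize(D['img'][100:200,140:300],None,fx=1.97,fy=1.97)
H=np.zeros((a.shape[0],800,3),np.uint8);H[:,:a.shape[1]]=a;H[:b.shape[0],a.shape[1]:a.shape[1]+b.shape[1]]=b[:,:800-a.shape[1]]
cv2.imwrite('pics/p2.png',H[:,:,::-1])
S=cam('scene')
for q in ('cover1_tab','cover2_tab'):
  for n in('scene','side'): print(q,n,[(np.round(r['at'],1).tolist(),round(float(r['p']),2)) for r in pinpoint(q,n)])
E
```

```text
[385.86675075 367.48749119 288.93804397] [ 0.12710249 -0.88065249  0.05873504]
[([259.1, 270.4], 0.58, array([470.5, 370.2,  90. ]))]
cover1_tab scene [([220.2, 222.1], 0.9), ([216.9, 257.7], 0.45)]
cover1_tab side [([217.7, 321.9], 0.7)]
cover2_tab scene [([187.7, 274.7], 0.85)]
cover2_tab side [([399.0, 307.7], 0.36)]
```

View pics/p2.png

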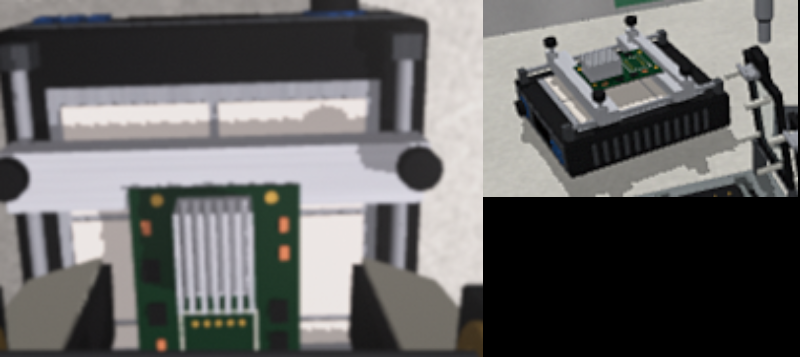

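The board lies level on the ledges: its front end is inside the front rail with about 12 mm overlap, and the side view shows its rear end on the rear rail. Next I'll compute the angles of covers 1 and 2.

```bash
python3 - <<'E'
from h import *
S=cam('scene');D=cam('side')
print(tri([(S,(220.2,222.1)),(D,(217.9,322))]))
v=np.array([504.2,-101.7,-.03]);cs,sn=np.cos(v[2]),np.sin(v[2])
def tab(k,th,r=160,n=6):
    yy=(k-2)*150; x=85-r*np.cos(th)+n*np.sin(th); z=90+r*np.sin(th)+n*np.cos(th)
    return np.array([v[0]+cs*x-sn*yy,v[1]+sn*x+cs*yy,z])
for k,obs in {1:[(S,(220.2,222.1)),(D,(217.9,322))],2:[(S,(187.7,274.7))]}.items():
    for c,at in obs:
        e=[(np.hypot(*(np.array(proj(c,tab(k,t)))-at)),t) for t in np.arange(.9,1.76,.01)];print(k,min(e),tab(k,min(e)[1]))
for k in (1,2): print(k,[tab(k,t).round(0).tolist() for t in (1.2,.9,.6,.3,0)])
E
```

```text
[ 529.40521559 -246.38986543  233.62016224]
1 (np.float64(2.374185049977791), np.float64(1.2000000000000002)) [ 532.30099312 -252.61080812  241.30040028]
1 (np.float64(2.6684059136284053), np.float64(1.2100000000000004)) [ 533.81590917 -252.65626924  241.81667666]
2 (np.float64(0.3455496152284559), np.float64(1.4400000000000004)) [ 574.24942263 -103.80211335  249.41587796]
1 [[532.0, -253.0, 241.0], [490.0, -251.0, 219.0], [456.0, -250.0, 185.0], [434.0, -250.0, 143.0], [425.0, -249.0, 96.0]]
2 [[537.0, -103.0, 241.0], [494.0, -101.0, 219.0], [461.0, -100.0, 185.0], [438.0, -100.0, 143.0], [429.0, -99.0, 96.0]]
```

>>> play_rows --rows '[[[0.3, -1, 0.05], [0, 0, -0.15]], [[0.3, -1, 0.05], [0, 0, -0.15]], [[0.3, -1, 0.05], [0, 0, -0.15]], [[0.3, -1, 0.05], [0, 0, -0.15]], [[0.3, -1, 0.05], [0, 0, -0.15]], [[0.3, -1, 0.05], [0, 0, -0.15]], [[0.3, -1, 0.05], [0, 0, -0.15]], [[0.3, -1, 0.05], [0, 0, -0.15]], [[0.3, -1, 0.05], [0, 0, -0.15]], [[0.3, -1, 0.05], [0, 0, -0.05]], [[0.3, -1, 0], [0, 0, 0]], [[0.3, -1, 0], [0, 0, 0]]]' --hand -1

```text
time: 18.88
tool_pos: [493.9, 6.6, 304.4]
tcp_rot: [3.141, 0.0, 3.1]
contact_force: [0.3, 0.5, -0.1]
grip_width: 0.6
finger_force: 0.0
```

>>> play_rows --rows '[[[0.93, -0.9, 0], [0, 0, 0]], [[0.93, -0.9, 0], [0, 0, 0]], [[0.93, -0.9, 0], [0, 0, 0]], [[0.93, -0.9, 0], [0, 0, 0]], [[0.1, 0, 0], [0, 0, 0]], [[0, 0, -0.6], [0, 0, 0]], [[0, 0, -0.6], [0, 0, 0]], [[0, 0, -0.4], [0, 0, 0]], [[0, 0, 0], [0, 0, 0]], [[0, 0, 0], [0, 0, 0]]]'

```text
time: 20.12
tool_pos: [608.4, -100.2, 257.2]
tcp_rot: [-3.141, 0.001, 3.101]
contact_force: [0.1, 0.4, 0.8]
grip_width: 0.3
finger_force: 0.0
```

>>> play_rows --rows '[[[-0.8, 0, 0], [0, 0, 0]], [[-0.64, 0, -0.08], [0, 0, 0]], [[-0.64, 0, -0.08], [0, 0, 0]], [[-0.72, 0, -0.35], [0, 0, 0]], [[-0.72, 0, -0.35], [0, 0, 0]], [[-0.58, 0, -0.55], [0, 0, 0]], [[-0.58, 0, -0.55], [0, 0, 0]], [[0, 0, 0], [0, 0, 0]]]'

```text
time: 21.12
tool_pos: [467.1, -100.2, 197.7]
tcp_rot: [3.141, -0.001, 3.1]
contact_force: [0.3, 0.3, 0.5]
grip_width: 0.4
finger_force: 0.0
```

```bash
cat > t.py <<'E'
from h import *
import sys
o=get_obs();print(o['tool_pos'],o['contact_force'])
D={n:cam(n) for n in('scene','side')}
for q in sys.argv[2:]:
  for n in D: print(q,n,[(np.round(r['at'],1).tolist(),round(float(r['p']),2)) for r in pinpoint(q,n)[:3]])
a=D['scene']['img'][110:320,150:360];b=D['side']['img'][90:370,180:390]
H=np.hstack([cv2.resize(a,(400,400)),cv2.resize(b,(400,533))[:400]])
H=np.zeros((533,800,3),np.uint8);H[:400,:400]=cv2.resize(a,(400,400));H[:,400:]=cv2.resize(b,(400,533))
cv2.imwrite('pics/'+sys.argv[1],H[:,:,::-1])
E
python3 t.py c2a.png cover2_tab
```

```text
[ 467.05808473 -100.21910449  197.70456883] [0.27555268 0.28538471 0.54817432]
cover2_tab scene [([180.1, 236.4], 0.87)]
cover2_tab side [([204.0, 252.7], 0.89), ([135.9, 212.1], 0.58), ([204.8, 259.3], 0.16)]
```

View pics/c2a.png

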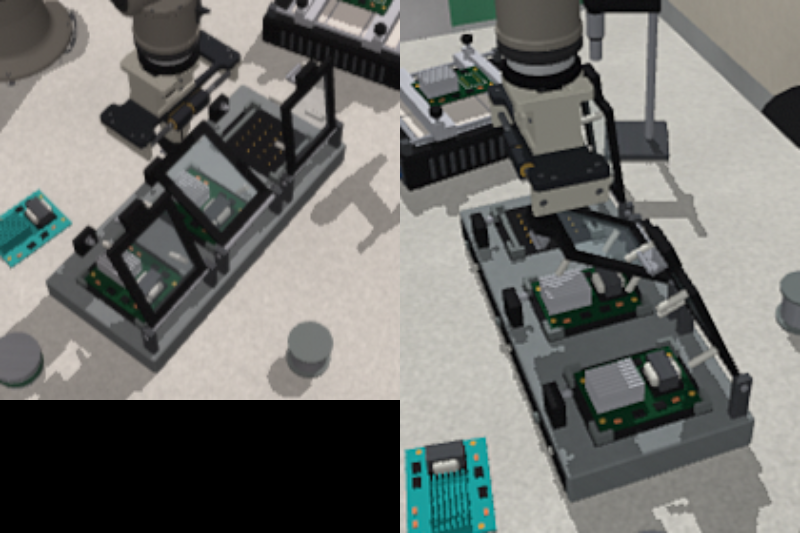

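Cover 2 is following the fingers, about half shut, with the neighbouring covers clear. I'll continue down the arc.

>>> play_rows --rows '[[[-0.38, 0, -0.7], [0, 0, 0]], [[-0.38, 0, -0.7], [0, 0, 0]], [[-0.14, 0, -0.53], [0, 0, 0]], [[-0.14, 0, -0.53], [0, 0, 0]], [[0, 0, -0.2], [0, 0, 0]], [[0, 0, -0.15], [0, 0, 0]], [[0, 0, 0], [0, 0, 0]], [[0, 0, 0], [0, 0, 0]]]'

```text
time: 22.32
tool_pos: [437.1, -100.4, 113.4]
tcp_rot: [-3.142, 0.001, 3.101]
contact_force: [1.2, -0.1, -0.2]
grip_width: 0.5
finger_force: 0.0
```

>>> play_rows --rows '[[[0, 0, -0.1], [0, 0, 0]], [[0, 0, -0.05], [0, 0, 0]], [[0, 0, 0], [0, 0, 0]], [[0, 0, 0], [0, 0, 0]]]'

```text
time: 22.82
tool_pos: [437.1, -100.5, 109.9]
tcp_rot: [-3.141, 0.002, 3.101]
contact_force: [-3.4, 1.0, 12.2]
grip_width: 0.5
finger_force: 6.2
```

>>> play_rows --rows '[[[0, 0, -0.04], [0, 0, 0]], [[0, 0, 0], [0, 0, 0]], [[0, 0, 0], [0, 0, 0]]]'

```text
time: 23.2
tool_pos: [437.1, -100.5, 109.6]
tcp_rot: [-3.141, 0.002, 3.101]
contact_force: [-6.6, 1.6, 22.7]
grip_width: 0.5
finger_force: 11.2
```

>>> play_rows --rows '[[[0, 0, 0.5], [0, 0, 0]], [[0, 0, 1], [0, 0, 0]], [[0, 0, 1], [0, 0, 0]], [[0, 0, 1], [0, 0, 0]], [[0, 0, 1], [0, 0, 0]], [[0, 0, 1], [0, 0, 0]], [[0.8, -1, 0.9], [0, 0, 0]], [[0.8, -1, 0], [0, 0, 0]], [[0.8, -1, 0], [0, 0, 0]], [[0.8, -1, 0], [0, 0, 0]], [[0.8, -1, 0], [0, 0, 0]], [[0.4, 0, 0], [0, 0, 0]]]'

```text
time: 24.7
tool_pos: [569.1, -252.1, 298.2]
tcp_rot: [3.141, -0.001, 3.098]
contact_force: [-0.6, 0.3, -0.6]
grip_width: 0.5
finger_force: 0.0
```

```bash
python3 t.py c2b.png cover2_tab cover1_tab; python3 - <<'E'
from h import *
S=cam('scene');D=cam('side')
v=np.array([504.2,-101.7,-.03]);cs,sn=np.cos(v[2]),np.sin(v[2])
for t in (0,.05,.1,.5):
    x=85-160*np.cos(t)+6*np.sin(t);z=90+160*np.sin(t)+6*np.cos(t);p=[v[0]+cs*x,v[1]+sn*x,z];print(t,proj(S,p),proj(D,p))
E
```

```text
[ 569.14595299 -252.13142893  298.24175332] [-0.58912658  0.28764354 -0.60474217]
cover2_tab scene []
cover2_tab side [([236.4, 243.2], 0.91)]
cover1_tab scene [([220.8, 221.1], 0.58), ([215.6, 254.4], 0.16)]
cover1_tab side [([217.4, 322.4], 0.92)]
0 (np.float64(194.30501473851012), np.float64(233.90009442621383)) (np.float64(237.52379838498476), np.float64(242.41093220239588))
0.05 (np.float64(192.67351491698417), np.float64(233.82634601069006)) (np.float64(234.6520390044519), np.float64(242.39029405285382))
0.1 (np.float64(191.10810535798169), np.float64(233.86297966831842)) (np.float64(231.7201578782169), np.float64(242.5544453181829))
0.5 (np.float64(181.5035812659709), np.float64(238.27058420997733)) (np.float64(207.09568805326566), np.float64(250.66955613429494))
```

Side view row 236.4 matches cover 2 shut and caught: the spring would otherwise have lifted it. Now cover 1.

>>> play_rows --rows '[[[0, 0, -0.8], [0, 0, 0]], [[0, 0, -0.9], [0, 0, 0]], [[0, 0, 0], [0, 0, 0]], [[-0.93, 0, 0], [0, 0, 0]], [[-0.72, 0.01, -0.25], [0, 0, 0]], [[-0.72, 0.01, -0.25], [0, 0, 0]], [[-0.58, 0.01, -0.55], [0, 0, 0]], [[-0.58, 0.01, -0.55], [0, 0, 0]], [[-0.39, 0.01, -0.7], [0, 0, 0]], [[-0.39, 0.01, -0.7], [0, 0, 0]], [[-0.14, 0, -0.53], [0, 0, 0]], [[-0.14, 0, -0.53], [0, 0, 0]]]'

```text
time: 26.6
tool_pos: [431.6, -249.2, 128.0]
tcp_rot: [-3.14, 0.003, 3.1]
contact_force: [1.1, 0.4, 1.2]
grip_width: 0.6
finger_force: 0.3
```

>>> play_rows --rows '[[[0, 0, -0.2], [0, 0, 0]], [[0, 0, -0.15], [0, 0, 0]], [[0, 0, 0], [0, 0, 0]], [[0, 0, 0], [0, 0, 0]]]'

```text
time: 27.1
tool_pos: [431.6, -248.9, 117.0]
tcp_rot: [-3.141, 0.001, 3.101]
contact_force: [0.3, 0.8, -0.1]
grip_width: 0.5
finger_force: 0.0
```

>>> play_rows --rows '[[[0, 0, -0.1], [0, 0, 0]], [[0, 0, -0.1], [0, 0, 0]], [[0, 0, -0.07], [0, 0, 0]], [[0, 0, 0], [0, 0, 0]], [[0, 0, 0], [0, 0, 0]]]'

```text
time: 27.72
tool_pos: [431.2, -248.7, 109.7]
tcp_rot: [-3.141, 0.001, 3.101]
contact_force: [-3.7, 2.3, 16.0]
grip_width: 0.2
finger_force: 8.3
```

>>> play_rows --rows '[[[0, 0, -0.03], [0, 0, 0]], [[0, 0, 0], [0, 0, 0]], [[0, 0, 0], [0, 0, 0]]]'

```text
time: 28.1
tool_pos: [431.2, -248.7, 109.5]
tcp_rot: [-3.14, 0.001, 3.101]
contact_force: [-5.9, 2.8, 22.8]
grip_width: 0.8
finger_force: 11.4
```

>>> play_rows --rows '[[[0, 0, 0.5], [0, 0, 0]], [[0, 0, 1], [0, 0, 0]], [[0, 0, 1], [0, 0, 0]], [[0, 0, 1], [0, 0, 0]], [[0, 0, 1], [0, 0, 0]], [[0, 0, 1], [0, 0, 0]], [[-0.5, 0, 1], [0, 0, 0]], [[-0.8, 0, 0], [0, 0, 0]], [[0, 0, 0], [0, 0, 0]], [[0, 0, 0], [0, 0, 0]]]'

```text
time: 29.35
tool_pos: [392.3, -248.5, 302.1]
tcp_rot: [3.141, 0.0, 3.1]
contact_force: [-0.0, 0.2, -0.7]
grip_width: 0.4
finger_force: 0.0
```

```bash
python3 t.py fin.png cover1_tab cover2_tab tin spool bottle; python3 - <<'E'
from h import *
D=cam('side')
v=np.array([504.2,-101.7,-.03]);cs,sn=np.cos(v[2]),np.sin(v[2])
for k in(1,2):
  for t in (0,.05,.1,.5):
    yy=(k-2)*150;x=85-160*np.cos(t)+6*np.sin(t);z=90+160*np.sin(t)+6*np.cos(t);print(k,t,np.round(proj(D,[v[0]+cs*x-sn*yy,v[1]+sn*x+cs*yy,z]),1))
E
```

```text
[ 392.28214043 -248.54305297  302.06829562] [-0.02041275  0.17689822 -0.66356367]
cover1_tab scene [([229.9, 197.1], 0.82), ([294.8, 310.5], 0.32)]
cover1_tab side [([289.7, 265.4], 0.94)]
cover2_tab scene [([194.9, 230.1], 0.72)]
cover2_tab side [([236.9, 246.9], 0.58)]
tin scene [([300.6, 159.1], 0.74)]
tin side [([397.9, 311.7], 0.61), ([129.0, 281.7], 0.55)]
spool scene [([296.3, 310.0], 0.9), ([189.5, 314.2], 0.4)]
spool side [([255.9, 388.9], 0.73)]
bottle scene [([346.8, 198.9], 0.75)]
bottle side [([378.1, 401.6], 0.88), ([258.0, 386.7], 0.67)]
1 0 [288.6 263.5]
1 0.05 [285.6 263.6]
1 0.1 [282.6 263.9]
1 0.5 [256.5 274. ]
2 0 [237.5 242.4]
2 0.05 [234.7 242.4]
2 0.1 [231.7 242.6]
2 0.5 [207.1 250.7]
```

View pics/fin.png

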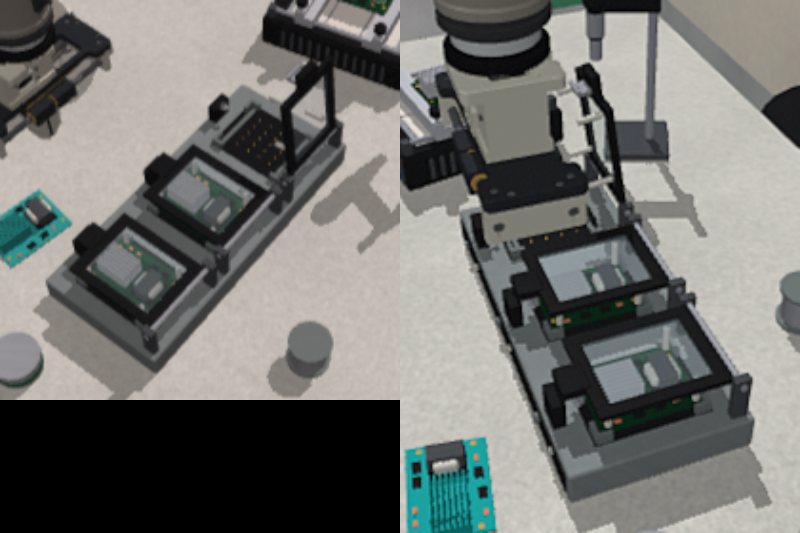

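Both covers are shut (tabs at the shut positions in the side view, 1: (290,265), 2: (237,247)). Cover 3 stands open, and tin, spool and bottle are where they were. I'm handing the job in.

```bash
python3 -c "
from h import *
print(bot.close_job())"
```

```text
the job is handed in; nothing more can be done
None
```

The job is handed in after about 29 s of robot time; by the camera checks, board_c lies level in the preheater's holder, covers 1 and 2 are caught shut, cover 3 stands open, and the tin, spool and bottle have not moved.

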